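# Fill the coupon rack and hold it up level

### The job

Take the last test coupon from the grey drying block and lower it, without dropping it, into the one empty slot of the white rack until it stands fully home, and let go of it. Then lift the full rack, without tipping it, about a hand's breadth straight up out of its steel tray and finish still holding it there over the tray, level and motionless, so that I can take it from you. The other coupons stay in their slots, and the microscope, the two resin mounts and the eyepiece are not to be knocked about.

Things in the scene. Friction and masses are not known exactly. Their poses are not given: they have to be found in the camera images.
- coupon: the last test coupon, standing upright in the middle slot of the grey block with its top 88 mm above the bench: a flat plate aluminium in orange primer with a bare metal strip and a 6 mm dark hole at the top, 5 mm thick (its x), 50 mm wide (its y), 80 mm tall (its z), about 56 g; origin at the centre of its lower edge. It is symmetric: half a turn about z changes nothing.
- rack: loose white plastic rack standing in the tray, 176 mm (x) by 70 mm (y), 0.24 to 0.37 kg empty; origin at the centre of its underside. Floor 8 mm thick, slotted side rails 49 mm tall over the underside, post with blue grip in the middle. Four upright coupon slots at x = -73, -40, +40, +73 mm: three taken, one (it varies) empty. With all four coupons in it balances about the post.
- post_grip (a point): middle of the gripping height of the rack's post, on its axis, 107 mm above the rack's underside; the post is 22 mm along the rack's x and 12 mm along its y, and its flat top is 15 mm above this point (122 mm above the underside, 34 mm above the coupons' tops). The blue part reaches from 80 to 122 mm.
- slot1 (a point): centre of the floor of the rack's slot at x = -73 mm; axes as the rack's. A coupon fully home has its origin here, its thickness along x, and stands 40 mm out above the rails. Slot 7 mm wide (x), 54 mm (y), 41 mm deep, rounded 3 mm lead-ins at the rail tops.
- slot2 (a point): centre of the floor of the rack's slot at x = -40 mm; axes as the rack's. A coupon fully home has its origin here, its thickness along x, and stands 40 mm out above the rails. Slot 7 mm wide (x), 54 mm (y), 41 mm deep, rounded 3 mm lead-ins at the rail tops.
- slot3 (a point): centre of the floor of the rack's slot at x = +40 mm; axes as the rack's. A coupon fully home has its origin here, its thickness along x, and stands 40 mm out above the rails. Slot 7 mm wide (x), 54 mm (y), 41 mm deep, rounded 3 mm lead-ins at the rail tops.
- slot4 (a point): centre of the floor of the rack's slot at x = +73 mm; axes as the rack's. A coupon fully home has its origin here, its thickness along x, and stands 40 mm out above the rails. Slot 7 mm wide (x), 54 mm (y), 41 mm deep, rounded 3 mm lead-ins at the rail tops.
- loaded_a: one of the three coupons already standing in the rack, the same as the last one: aluminium in orange primer with a bare metal strip and a 6 mm dark hole at the top, 5 mm thick (its x), 50 mm wide (its y), 80 mm tall (its z), about 56 g; origin at the centre of its lower edge
- loaded_b: one of the three coupons already standing in the rack, the same as the last one: aluminium in orange primer with a bare metal strip and a 6 mm dark hole at the top, 5 mm thick (its x), 50 mm wide (its y), 80 mm tall (its z), about 56 g; origin at the centre of its lower edge
- loaded_c: one of the three coupons already standing in the rack, the same as the last one: aluminium in orange primer with a bare metal strip and a 6 mm dark hole at the top, 5 mm thick (its x), 50 mm wide (its y), 80 mm tall (its z), about 56 g; origin at the centre of its lower edge
- tray: fixed steel drip tray, 250 x 130 mm, floor 3 mm thick, rim 20 mm high, wall 3 mm; origin at the centre of its underside on the bench, x along its length. The rack stands on its floor.
- block: fixed grey plastic drying block, 110 mm (x) by 80 mm (y), 32 mm high, with three slots 34 mm apart along x, each 7 mm wide (x), 52 mm long (y) and 24 mm deep (floor 8 mm above the bench); origin at the centre of its underside. Only the middle slot is used.
- mount_black: bystander: black resin specimen mount, a disc 30 mm across and 22 mm high, standing on the bench; origin at the centre of its underside
- mount_red: bystander: red resin specimen mount, 30 mm across and 22 mm high; origin at the centre of its underside
- eyepiece: bystander: black microscope eyepiece standing on the bench, 38 mm across, 52 mm high; origin at the centre of its underside
- microscope: bystander, fixed: cream stereo microscope, foot 250 x 200 x 30 mm, about 390 mm tall; origin at the centre of the foot's underside

How it is judged:
On the way, in this order (a step that is already met when the one before it is completed fails the run):
1. the last coupon stands fully home in the empty slot and is let go, with the rack still standing in the tray ((distance between coupon and slot1 below 0.005 m or distance between coupon and slot2 below 0.005 m or distance between coupon and slot3 below 0.005 m or distance between coupon and slot4 below 0.005 m) and angle between the z axis of each of coupon, loaded_a, loaded_b, loaded_c and the z axis of rack, either way round below 0.1 rad and (distance between loaded_a and slot1 below 0.005 m or distance between loaded_a and slot2 below 0.005 m or distance between loaded_a and slot3 below 0.005 m or distance between loaded_a and slot4 below 0.005 m) and (distance between loaded_b and slot1 below 0.005 m or distance between loaded_b and slot2 below 0.005 m or distance between loaded_b and slot3 below 0.005 m or distance between loaded_b and slot4 below 0.005 m) and (distance between loaded_c and slot1 below 0.005 m or distance between loaded_c and slot2 below 0.005 m or distance between loaded_c and slot3 below 0.005 m or distance between loaded_c and slot4 below 0.005 m) and contact force between coupon and the fingers below 0.1 N and z of rack in the frame of tray between 0 and 0.008 m), for 0.2 s.
2. the full rack is lifted clear of the tray and level ((distance between coupon and slot1 below 0.005 m or distance between coupon and slot2 below 0.005 m or distance between coupon and slot3 below 0.005 m or distance between coupon and slot4 below 0.005 m) and angle between the z axis of each of coupon, loaded_a, loaded_b, loaded_c and the z axis of rack, either way round below 0.1 rad and (distance between loaded_a and slot1 below 0.005 m or distance between loaded_a and slot2 below 0.005 m or distance between loaded_a and slot3 below 0.005 m or distance between loaded_a and slot4 below 0.005 m) and (distance between loaded_b and slot1 below 0.005 m or distance between loaded_b and slot2 below 0.005 m or distance between loaded_b and slot3 below 0.005 m or distance between loaded_b and slot4 below 0.005 m) and (distance between loaded_c and slot1 below 0.005 m or distance between loaded_c and slot2 below 0.005 m or distance between loaded_c and slot3 below 0.005 m or distance between loaded_c and slot4 below 0.005 m) and z of rack in the frame of tray between 0.05 and 0.2 m and horizontal distance between rack and tray below 0.06 m and angle between rack's own z axis and vertical below 0.07 rad and contact force between rack and the fingers above 1 N and contact force between rack and tray below 0.1 N and contact force between coupon and the fingers below 0.3 N), for 0.3 s.
At the end, for the whole second after the job is handed in: Ends with the fingers carrying the rack: underside 50-200 mm above the tray's, centres within 60 mm, tilt under 0.07 rad, under 20 mm/s and 0.1 rad/s, tray not touched; all four coupons home in the slots (within 5 mm of a slot point, upright in the rack to 0.1 rad), last coupon not held (all of step 2 and linear speed of rack below 0.02 m/s and angular speed of rack below 0.1 rad/s); the arm keeps its last pose, push and grip.
It fails at once if the last coupon is dropped (it falls freely faster than 0.5 m/s, about 13 mm) (linear speed of coupon above 0.5 m/s and contact force between coupon and the fingers below 0.05 N).
It fails at once if the rack is tipped more than 0.3 rad (angle between rack's own z axis and vertical above 0.3 rad).
It fails at once if a coupon already in the rack is pulled more than 20 mm out of its slot (z of any of loaded_a, loaded_b, loaded_c in the frame of rack above 0.028 m).
It fails at once if a resin mount or the eyepiece is moved more than 25 mm or knocked over (distance of any of mount_black, mount_red, eyepiece from where it was at the start of the episode above 0.025 m or angle between any of mount_black, mount_red, eyepiece's own z axis and vertical above 0.5 rad).
It fails at once if the microscope is struck with more than 15 N (contact force between microscope and anything else above 15 N).
It also fails if it takes over 64 s, if anything falls off the work surface, if the arm or the gripper's body presses on something with over 40 N, if the wrist force passes 120 N, or if a joint passes its speed limit or range.

### The arm

A 7-joint arm with a two-finger parallel gripper is mounted at the origin on the work surface. World frame = base frame: x ahead of the robot, y to its left, z up, the work surface at z = 0. Lengths are in m, angles in rad, forces in N, time in s.
With the tool pointing down it reaches from about 0.375 to 0.925 m from the base axis. Payload 3.1 kg.
Tool frame: the origin (TCP) lies at the very end of the fingers, on their centre line; the grasp point (between the pads) lies manip.pinch_z behind it (manip.pinch_z is the distance from the TCP to the grasp point, in m); z points along the fingers, y is the line along which they close (so a half turn about z gives the same grasp; the last joint's range is limited). The gripper opens to 85 mm and grips with 20 to 120 N. Pads are 22 mm wide; open, the fingers measure 114 mm over their backs; the gripper's body (76 mm by 85 mm) begins 54 mm behind the grasp point. The pads swing forward as they close: fully open they stand 13 mm farther back than shut.
Start: joints at [-1.351, 0.383, 0.044, 1.598, -0.018, 1.161, -0.05], TCP at [0.203, 0.617, 0.231] pointing down, gripper open.
Joint ranges: [-2.61, 2.61], [-0.41, 2.15], [-1.48, 1.57], [0, 2.5], [-1.57, 4.71], [0.05, 1.97], [-2.85, 2.85]. Speed limits (rad/s): [2.79, 2.79, 3.14, 3.14, 3.14, 3.14, 3.14].

### API

Orientations are given as a unit quaternion [x, y, z, w].
In Python, from station import sensors, imaging, manip, trace, landmark_of gives the robot as it stands.
- The arm moves only by the tool arm_command, never from a script. Its argument "commands" is a list that holds one entry, the list of rows, each a list of 7 numbers: the turn, a rotation vector about the world's x, y, z in degrees, then the shift along the world's x, y, z in mm, then the closure, from 0 (fully open) to 1 (shut). A call has exactly 10 rows; each row shifts and turns the commanded pose from where the row before left it; what a row does not reach is not made up. A row lasts 1/8 s, in which the tool goes at most 62.5 mm and 10.7 degrees, less where a joint would pass 70% of its speed; a pose out of reach is approached as far as the arm can. A call with a gripper value outside its range is refused whole. The fingers move at their own pace and stop on an object; the grip force is fixed at half the most. Time passes only in rows, so rows that do not move let the fingers close, or fill a call up. It gives the time, the measured TCP pose, the force, the opening and the grip force at its end, in the units of the state.
- sensors.sense(): the state, without advancing time (a new reading comes with each control period).
- imaging.read_camera(name): name is "scene" or "side" or "wrist"; returns a dict with "pixels" (480x640x3 uint8, blue, green, red), "depth" (480x640 float32, m along the optical axis (not along the pixel's ray), 0 where there is no reading), "fx", "fy", "cx", "cy" (pixels), "k1" (the pictures are not rectified: a ray, as slopes to the right and down, at radius r is drawn at 1 + k1 r^2 times it, then the intrinsics apply), "R" (3x3) and "t" (3): a world point X has camera coordinates R X + t; the wrist camera has in their place "hand_eye" (4x4, takes a point from camera to tool coordinates, whose origin is the TCP and whose axes are the flange's). Camera axes: x right, y down, z forward; pixel columns grow to the right and rows downward; lengths in m; the calibration is good to about 2 mm. A picture is of the moment at which its call begins: read the wrist's pose just before it.
- manip.sign_off(): hands the job in; it is judged then, once.
Trained networks look in a picture, given as the dict that the camera call returned (one of the last four; its "shot" number tells which), for a name from the list of things; names that differ only in an ending like _2 or _b are one class to them, and where a whole thing is asked for, a point or a joint stands for the part that bears it (a point fixed in the world has none). Each returns a list of dicts, best first, with "confidence" (0 to 1); they miss things now and then, are a little off and sometimes report something else, mostly with a low value. They report only what shows in the picture. A call takes as long as a camera call.
- trace(picture, label): "region" (480x640 bool, what is visible of it) and "extent" ([left, top, right, bottom] in pixels, round what is visible of it).
- landmark_of(picture, label): "location" ([column, row] in pixels: a listed point, or the origin of a listed thing).
The state is a dict: "t": time; "qpos": joint angles; "joint_vel": joint speeds; "joint_efforts": joint torques, N m; "eef_pos": TCP position; "orientation": TCP orientation; "ft_force": force on the tool from outside, world axes, zero at the start; "torque": the same for the moment, N m; "opening": opening from 0.0 (shut) to 1.0 (fully open); "grasp_force": force on a finger pad.
Only numpy, scipy, OpenCV 4.12 (cv2) and the standard library are available. Lean on these libraries where they do the work, as an engineer would, in place of code of your own. Each camera call takes 0.05 s, during which the arm holds its last target. There are 200 camera calls.

## Working session

There is one attempt and no reset: what is moved stays moved. The work goes in short steps, Python scripts to look and compute and a tool call to move; the robot and the scene stay as the last step left them, time stands still between calls to the robot, and variables do not carry over. Pictures are saved under pics/ and viewed, at most 10 in all, crops included, and the job is handed in when it is done.

Besides the shell and the picture viewer there is one more tool, called after "Call:" as name([rows], argument=value, ...), one row to a line, values as JSON. arm_command: Moves the arm, as the interface text tells. Its arguments: {"type":"object","properties":{"commands":{"type":"array","items":{"type":"array","items":{"type":"array","items":{"type":"number"}}}}},"required":["commands"]}

```bash
mkdir -p pics; cat > h.py <<'E'
import numpy as np, cv2
from station import sensors, imaging, manip, trace, landmark_of
from scipy.spatial.transform import Rotation as Ro
def cam(n):
    s=sensors.sense(); p=imaging.read_camera(n)
    if 'hand_eye' in p:
        T=np.eye(4);T[:3,:3]=Ro.from_quat(s['orientation']).as_matrix();T[:3,3]=s['eef_pos']
        C=np.linalg.inv(T@np.array(p['hand_eye']));p['R']=C[:3,:3];p['t']=C[:3,3]
    p['R']=np.array(p['R']);p['t']=np.array(p['t']);return p
def rays(p,uv):
    d=(np.asarray(uv,float).reshape(-1,2)-[p['cx'],p['cy']])/[p['fx'],p['fy']]
    u=d.copy()
    for _ in range(20): u=d/(1+p['k1']*(u**2).sum(1,keepdims=True))
    return np.c_[u,np.ones(len(u))]
def world(p,uv,z=None,depth=None):
    r=rays(p,uv)
    if depth is not None: c=r*np.asarray(depth).reshape(-1,1); return (c-p['t'])@p['R']
    o=-p['R'].T@p['t']; w=r@p['R']; return o+w*((z-o[2])/w[:,2:3])
def cloud(p,mask):
    v,u=np.nonzero(mask&(p['depth']>0)); return world(p,np.c_[u,v],depth=p['depth'][v,u])
def rect(pts):
    (c,s,a)=cv2.minAreaRect(pts[:,:2].astype(np.float32)*1000); return np.round(c,1),np.round(s,1),round(a,1)
E
python3 - <<'E'
from h import *
print(sensors.sense()['orientation'],manip.pinch_z)
for n in ['scene','side']:
    p=cam(n); cv2.imwrite(f'pics/{n}0.png',p['pixels'])
    print(n,-p['R'].T@p['t'])
    for l in ['coupon','rack','post_grip','slot1','slot2','slot3','slot4','tray','block','mount_black','mount_red','eyepiece','microscope']:
        for d in landmark_of(p,l)[:3]: 
            z={'coupon':.008,'rack':.003,'post_grip':.11,'slot1':.011,'slot2':.011,'slot3':.011,'slot4':.011}.get(l,0)
            print(l,round(d['confidence'],2),np.round(d['location']),np.round(world(p,d['location'],z)[0],3))
E
```

```text
[ 1.58191974e-01  9.87407495e-01 -1.31091683e-03 -1.43515569e-04] 0.0187
scene [1.14480579 0.7086526  1.11289315]
coupon 0.7 [303. 246.] [ 0.51  -0.192  0.008]
rack 0.72 [381. 333.] [0.538 0.162 0.003]
post_grip 0.8 [386. 302.] [0.527 0.157 0.11 ]
slot1 0.89 [400. 311.] [0.459 0.146 0.011]
slot1 0.89 [373. 339.] [0.568 0.167 0.011]
slot1 0.87 [393. 319.] [0.49  0.154 0.011]
slot2 0.89 [400. 311.] [0.459 0.146 0.011]
slot2 0.89 [373. 339.] [0.568 0.167 0.011]
slot2 0.87 [393. 319.] [0.49  0.154 0.011]
slot3 0.89 [400. 311.] [0.459 0.146 0.011]
slot3 0.89 [373. 339.] [0.568 0.167 0.011]
slot3 0.87 [393. 319.] [0.49  0.154 0.011]
slot4 0.89 [400. 311.] [0.459 0.146 0.011]
slot4 0.89 [373. 339.] [0.568 0.167 0.011]
slot4 0.87 [393. 319.] [0.49  0.154 0.011]
block 0.68 [302. 242.] [ 0.5   -0.213  0.   ]
mount_black 0.59 [384. 266.] [ 0.38  -0.001  0.   ]
mount_black 0.49 [305. 240.] [ 0.488 -0.216  0.   ]
mount_red 0.62 [279. 339.] [0.744 0.02  0.   ]
eyepiece 0.86 [460. 440.] [0.594 0.472 0.   ]
microscope 0.7 [254. 169.] [ 0.417 -0.587  0.   ]
side [-0.41355545 -1.21161988  0.98087154]

[... 420 characters left out ...]
] [0.62  0.185 0.011]
slot3 0.97 [272. 236.] [0.565 0.158 0.011]
slot3 0.9 [256. 245.] [0.49  0.147 0.011]
slot3 0.81 [280. 227.] [0.62  0.185 0.011]
slot4 0.97 [272. 236.] [0.565 0.158 0.011]
slot4 0.9 [256. 245.] [0.49  0.147 0.011]
slot4 0.81 [280. 227.] [0.62  0.185 0.011]
tray 0.67 [266. 244.] [0.529 0.147 0.   ]
block 0.86 [330. 292.] [ 0.495 -0.206  0.   ]
mount_black 0.66 [330. 294.] [ 0.492 -0.211 -0.   ]
mount_black 0.5 [255. 279.] [0.38  0.003 0.   ]
mount_black 0.24 [267. 243.] [0.535 0.148 0.   ]
mount_red 0.55 [341. 234.] [0.751 0.016 0.   ]
mount_red 0.19 [226. 203.] [0.604 0.495 0.   ]
eyepiece 0.67 [225. 201.] [0.608 0.508 0.   ]
eyepiece 0.58 [274. 228.] [0.614 0.21  0.   ]
```

```bash
python3 - <<'E'
from h import *
a=cv2.imread('pics/scene0.png');b=cv2.imread('pics/side0.png')
A=cv2.resize(a[180:480,230:500],None,fx=1.48,fy=2*.74);B=cv2.resize(b[180:340,200:400],None,fx=1.95,fy=1.95)
im=np.zeros((600,800,3),np.uint8);im[:A.shape[0],:A.shape[1]]=A;im[:B.shape[0],405:405+B.shape[1]]=B[:,:395]
cv2.imwrite('pics/v1.png',im)
E
```

```text
(no output)
```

View pics/v1.png

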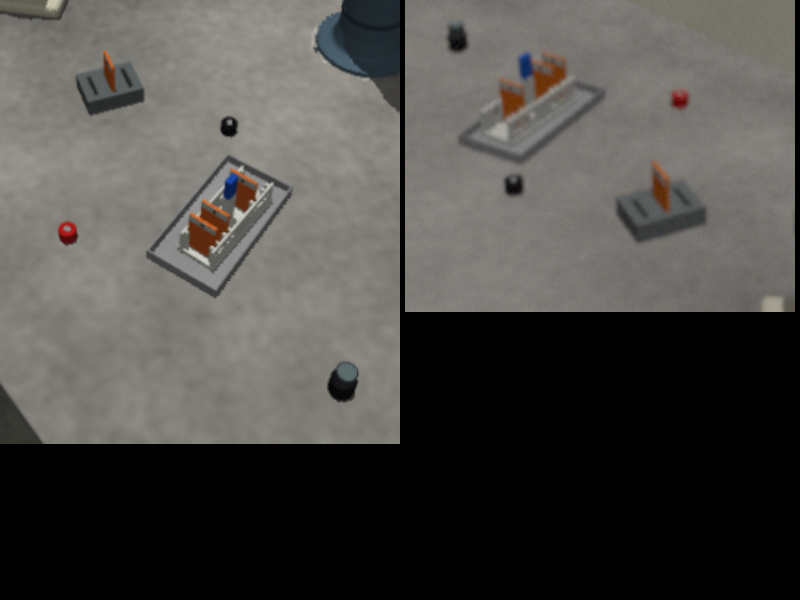

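The empty slot is the outermost one at the robot's end of the rack (crop about (265,175)). The neighbouring coupon is at (245,190), the post at (230,187), and the other two coupons at (203–215,215–235). The block with the last coupon is at crop (110,80).

Call:
arm_command([
  [[0,0,0,30,-46,12,0],[0,0,0,30,-46,12,0],[0,0,0,30,-46,12,0],[0,0,0,30,-46,12,0],[0,0,0,30,-46,12,0],[0,0,0,30,-46,12,0],[0,0,0,30,-46,12,0],[0,0,0,30,-46,12,0],[0,0,0,30,-46,12,0],[0,0,0,30,-46,12,0]],
])

```text
t: 2.65
eef_pos: [0.5038, 0.1558, 0.352]
orientation: [0.158, 0.987, 0.0, 0.0]
ft_force: [0.4, 0.2, 0.4]
opening: 1.006
grasp_force: 0.0
```

```bash
python3 - <<'E'
from h import *
p=cam('wrist'); cv2.imwrite('pics/w1.png',p['pixels'])
np.savez('w1.npz',**{k:v for k,v in p.items()})
print('cam',-p['R'].T@p['t'],p['R'])
for l in ['rack','post_grip','slot1','tray','mount_black','coupon']:
    for d in landmark_of(p,l)[:4]:
        z={'coupon':.008,'rack':.003,'post_grip':.11,'slot1':.011}.get(l,0)
        print(l,round(d['confidence'],2),np.round(d['location']),np.round(world(p,d['location'],z)[0],4))
for l in ['rack','tray','post_grip','coupon']:
    for d in trace(p,l)[:4]:
        c=cloud(p,d['region']); 
        print(l,round(d['confidence'],2),d['extent'],rect(c) if len(c) else '',np.round(np.percentile(c[:,2],[1,50,99]),3) if len(c) else '')
# tops of coupons and post
v,u=np.nonzero(p['depth']>0);X=world(p,np.c_[u,v],depth=p['depth'][v,u])
for lo,hi in [(.085,.097),(.115,.135),(.046,.058),(.015,.026)]:
    m=np.zeros((480,640),np.uint8);s=(X[:,2]>lo)&(X[:,2]<hi);m[v[s],u[s]]=1
    n,lab,st,_=cv2.connectedComponentsWithStats(m)
    for i in range(1,n):
        if st[i,4]>40: print(lo,st[i],rect(X[lab[v,u]==i]))
E
```

```text
cam [0.42689816 0.18082227 0.49476741] [[ 0.31106404  0.95038678  0.00203027]
 [ 0.90186141 -0.29585412  0.31482746]
 [ 0.29980852 -0.09610048 -0.94914675]]
rack 0.88 [327. 196.] [0.5345 0.1616 0.003 ]
rack 0.25 [342. 221.] [0.5724 0.1701 0.003 ]
post_grip 0.57 [327. 214.] [0.5296 0.1599 0.11  ]
slot1 0.91 [312. 167.] [0.4922 0.1549 0.011 ]
slot1 0.91 [353. 243.] [0.604  0.1756 0.011 ]
slot1 0.78 [342. 217.] [0.5654 0.1723 0.011 ]
slot1 0.62 [297. 147.] [0.4643 0.1451 0.011 ]
mount_black 0.79 [165. 120.] [0.3842 0.0024 0.    ]
mount_black 0.24 [352. 244.] [ 0.6088  0.1742 -0.    ]
coupon 0.74 [343. 219.] [0.5699 0.1727 0.008 ]
coupon 0.6 [ 54. 257.] [ 0.4988 -0.2105  0.008 ]
coupon 0.5 [339. 218.] [0.5671 0.1679 0.008 ]
rack 0.96 [264.5, 123.7, 383.5, 275.9] (array([539.8, 159.2]), array([189.9,  75.9]), 13.7) [0.009 0.021 0.126]
tray 0.73 [217.9, 80.7, 418.5, 303.3] (array([541.4, 152.3]), array([262.9, 138.2]), 16.5) [0.001 0.004 0.022]
post_grip 0.92 [260.7, 122.9, 385.9, 270.5] (array([539.2, 158.9]), array([190.9,  76.4]), 13.4) [0.008 0.021 0.126]
post_grip 0.64 [146.0, 109.6, 
[... 1181 characters left out ...]
3  19  80] (array([490.7, 142.3]), array([51.5, 14.6]), 82.0)
0.015 [304 177  44  41 695] (array([532.4, 160.2]), array([34.1, 46.1]), 14.0)
0.015 [295 192  33  41  97] (array([545.6, 134.8]), array([64.8,  8.6]), 19.7)
0.015 [338 214  17  12  45] (array([567.3, 176.2]), array([ 1. , 23.4]), 13.5)
0.015 [  6 216  82  83 579] (array([ 486.5, -178. ]), array([136.2,  65.8]), 17.4)
0.015 [ 18 234  41   4 119] (array([ 466.4, -202.2]), array([48.6,  4.4]), 66.7)
0.015 [339 235  29  18  88] (array([601.5, 176. ]), array([ 3.9, 40.6]), 9.0)
0.015 [ 31 283  38   4 133] (array([ 531.2, -223.8]), array([48.3,  4.1]), 67.8)
0.015 [267 358  21  21 336] (array([750.5,  16. ]), array([29.1, 29.8]), 33.2)
```

View pics/w1.png

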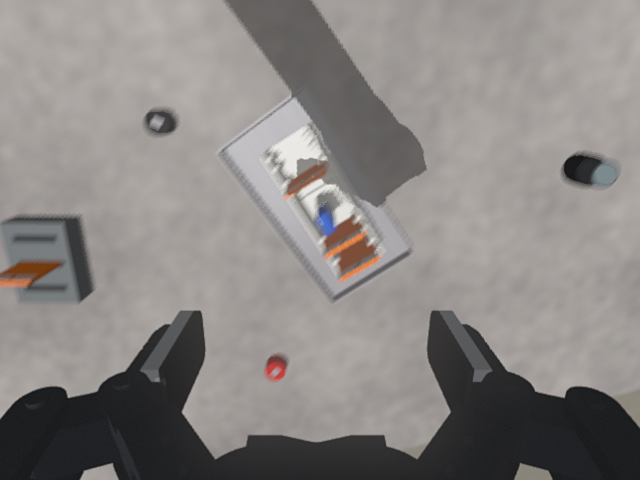

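The wrist view shows the post at (325,215). Coupons stand at (305,180), (345,243) and (360,268), and the slot at (290,145) is empty. The block is at (45,260). The depth heights agree: rack centre (532.5,160.2) mm, yaw 13.6°.

Call:
arm_command([
  [[0,0,-9.2,-1,-36,-5,0.3],[0,0,-9.2,-1,-36,-5,0.3],[0,0,-9.2,-1,-36,-5,0.3],[0,0,-9.2,-1,-36,-5,0.3],[0,0,-9.2,-1,-36,-5,0.3],[0,0,-9.2,-1,-36,-5,0.3],[0,0,-9.2,-1,-36,-5,0.3],[0,0,-9.2,-1,-36,-5,0.3],[0,0,-9.2,-1,-36,-5,0.3],[0,0,-9.2,-1,-36,-5,0.3]],
])

```text
t: 4.45
eef_pos: [0.4932, -0.2029, 0.3012]
orientation: [0.821, 0.571, 0.0, -0.0]
ft_force: [-0.1, -0.2, 0.5]
opening: 0.701
grasp_force: 0.0
```

```bash
cat > m.py <<'E'
from h import *
import sys
s=sensors.sense();R=Ro.from_quat(s['orientation']).as_matrix()
print('tcp',np.round(s['eef_pos'],4),'yaw_y',np.degrees(np.arctan2(R[1,1],R[0,1])),'tilt z',R[:,2].round(4),'open',s['opening'],s['ft_force'],s['grasp_force'],'q7',s['qpos'][6])
p=cam('wrist')
v,u=np.nonzero(p['depth']>0);X=world(p,np.c_[u,v],depth=p['depth'][v,u])
b=[list(map(float,a.split(','))) for a in sys.argv[2:]]
for lo,hi in b:
    m=np.zeros((480,640),np.uint8);q=(X[:,2]>lo)&(X[:,2]<hi);m[v[q],u[q]]=1
    n,lab,st,_=cv2.connectedComponentsWithStats(m)
    for i in range(1,n):
        if st[i,4]>150: print(lo,st[i],rect(X[lab[v,u]==i]), X[lab[v,u]==i][:,2].mean().round(4))
cv2.imwrite(f'pics/{sys.argv[1]}.png',p['pixels'])
E
python3 m.py w2 .083,.095 .028,.036 .04,.078
```

```text
tcp [ 0.4932 -0.2029  0.3012] yaw_y -20.413022902163718 tilt z [ 4.e-04  4.e-04 -1.e+00] open 0.7011498139676726 [-0.08604922 -0.15024038  0.47335998] 0.0 q7 0.04805085367852678
0.083 [317 177   7  54 305] (array([ 495.2, -209.6]), array([50.5,  5.3]), 71.4) 0.0881
0.028 [ 266  153  106   77 6560] (array([ 495.2, -209.5]), array([ 80.6, 110.1]), 71.4) 0.0321
0.028 [ 311  384   97   65 3129] (array([ 441.2, -513.7]), array([103.4, 114. ]), 57.6) 0.03
```

View pics/w2.png

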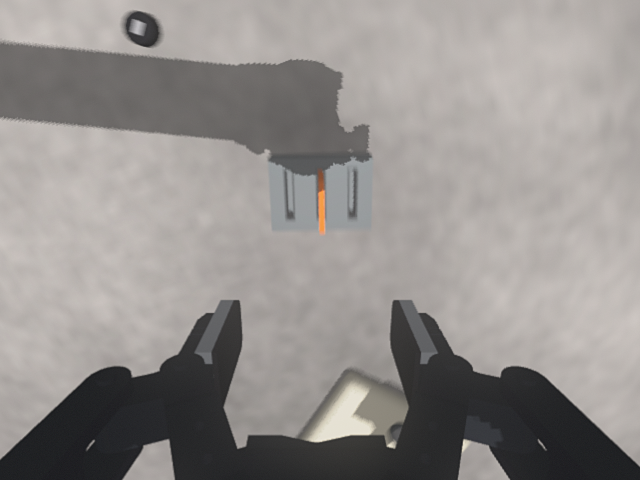

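The block is seen squarely, with the coupon at (322,200) between the empty slots at (290,192) and (352,190). The microscope's foot is well behind. I go down over the coupon.

Call:
arm_command([
  [[0,0,1.8,2,-6.7,0,0.4],[0,0,0,0,0,-30,0.5],[0,0,0,0,0,-40,0.5],[0,0,0,0,0,-40,0.5],[0,0,0,0,0,-40,0.5],[0,0,0,0,0,-30,0.5],[0,0,0,0,0,-25,0.5],[0,0,0,0,0,-20,0.5],[0,0,0,0,0,-12,0.5],[0,0,0,0,0,-6,0.5]],
])

```text
t: 5.75
eef_pos: [0.4953, -0.2091, 0.0579]
orientation: [0.811, 0.585, -0.0, -0.0]
ft_force: [0.4, 0.4, 0.6]
opening: 0.502
grasp_force: 0.0
```

Call:
arm_command([
  [[0,0,0,0,0,0,0.6],[0,0,0,0,0,0,0.7],[0,0,0,0,0,0,0.8],[0,0,0,0,0,0,0.85],[0,0,0,0,0,0,0.9],[0,0,0,0,0,0,0.95],[0,0,0,0,0,0,1],[0,0,0,0,0,0,1],[0,0,0,0,0,0,1],[0,0,0,0,0,0,1]],
])

```text
t: 7.0
eef_pos: [0.4954, -0.2093, 0.0585]
orientation: [0.811, 0.585, 0.0, 0.0]
ft_force: [-0.7, 0.6, 2.4]
opening: 0.046
grasp_force: 59.7
```

```bash
python3 m.py w3 .083,.095 .04,.078
```

```text
tcp [ 0.4954 -0.2093  0.0585] yaw_y -18.405948438443858 tilt z [ 5.e-04 -1.e-04 -1.e+00] open 0.0459310838374463 [-0.73645626  0.60081193  2.40165994] 59.65756595134735 q7 0.3568835487669172
0.083 [ 268  284   96  133 3041] (array([ 497.8, -209. ]), array([29.1, 48. ]), 4.3) 0.0881
0.04 [308 242  15  38 470] (array([ 502.8, -185.9]), array([1.4, 5.1]), 73.9) 0.0614
0.04 [273 294  35  31 593] (array([ 489.3, -198.2]), array([13. ,  3.9]), 11.7) 0.0714
0.04 [324 294  35  32 601] (array([ 506.8, -203.9]), array([ 4. , 13.3]), 41.3) 0.0713
```

View pics/w3.png

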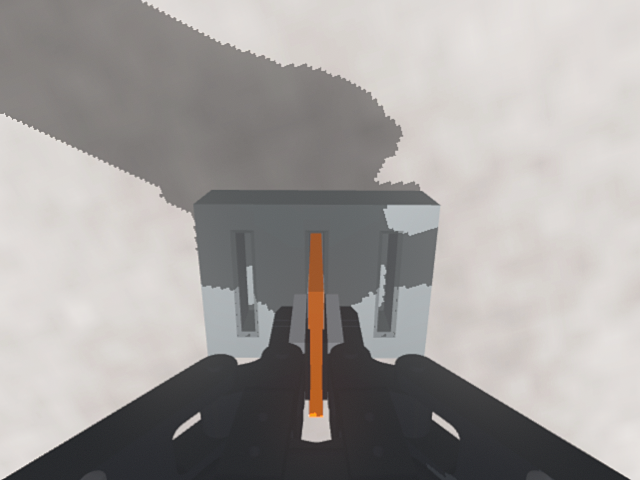

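The coupon (318,320) is clamped squarely between the pads: 60 N grip, opening about 4 mm. Lifting and carrying it.

Call:
arm_command([
  [[0,0,0,0,0,5,1],[0,0,0,0,0,10,1],[0,0,0,0,0,15,1],[0,0,0,0,0,15,1],[0,0,0,0,0,20,1],[0,0,0,0,0,20,1],[0,0,0,0,0,20,1],[0,0,0,0,0,20,1],[0,0,0,0,0,10,1],[0,0,0,0,0,0,1]],
])

```text
t: 8.3
eef_pos: [0.4957, -0.2094, 0.1943]
orientation: [0.811, 0.585, 0.001, 0.001]
ft_force: [1.3, -0.8, -0.6]
opening: 0.046
grasp_force: 59.2
```

Call:
arm_command([
  [[0,0,3.2,-2,15,0,1],[0,0,3.2,-4,35,0,1],[0,0,3.2,-4,44,0,1],[0,0,3.2,-4,44,0,1],[0,0,3.2,-4,44,0,1],[0,0,3.2,-4,44,0,1],[0,0,3.2,-4,44,0,1],[0,0,3.2,-4,44,0,1],[0,0,3.2,-2,28,0,1],[0,0,3.2,-2,10,0,1]],
])

```text
t: 9.55
eef_pos: [0.4603, 0.1446, 0.1927]
orientation: [0.616, 0.788, -0.001, -0.0]
ft_force: [0.2, -1.5, -0.7]
opening: 0.048
grasp_force: 59.2
```

```bash
python3 m.py w4 .119,.13 .084,.096 .046,.056 .0,.005 .126,.16
```

```text
tcp [0.4603 0.1446 0.1927] yaw_y 14.002019648435027 tilt z [-1.e-03 -8.e-04 -1.e+00] open 0.048133377256781344 [ 0.19875026 -1.51373202 -0.66488998] 59.17744338512421 q7 -0.08723732299946305
0.119 [421 244  42  23 835] (array([532. , 160.9]), array([22.5, 12.4]), 14.6) 0.1244
0.084 [361 200  12  74 685] (array([493.4, 151.1]), array([ 5.7, 50.3]), 13.7) 0.0906
0.084 [475 200  23  75 931] (array([571. , 169.9]), array([ 6.3, 50.3]), 13.4) 0.0899
0.084 [ 522  201   28   74 1037] (array([603.3, 177.9]), array([ 7.1, 50.1]), 13.4) 0.0897
0.084 [408 227  38  20 216] (array([529.3, 164.2]), array([23.7,  9.4]), 39.9) 0.0906
0.046 [ 297  179  240   83 3728] (array([532.5, 160.7]), array([176.3,  64.2]), 13.7) 0.051
0.046 [370 253  51   9 345] (array([528.2, 129.5]), array([39.9,  5.2]), 12.3) 0.0505
0.0 [     0      0    640    480 114778] (array([525.4, 115.6]), array([705.3, 456.7]), 5.2) 0.0007
0.0 [  257   140   296   147 11110] (array([536.7, 152.1]), array([245.5, 123.2]), 16.7) 0.0033
0.0 [ 322  261  211   24 3207] (array([575.7, 107.3]), array([194.5,  23.4]), 14.0) 0.0033
0.0 [301 400  30  43 447] (array([516.8, -88.6]), array([31.8, 56. ]), 18.2) 0.0005
```

View pics/w4.png

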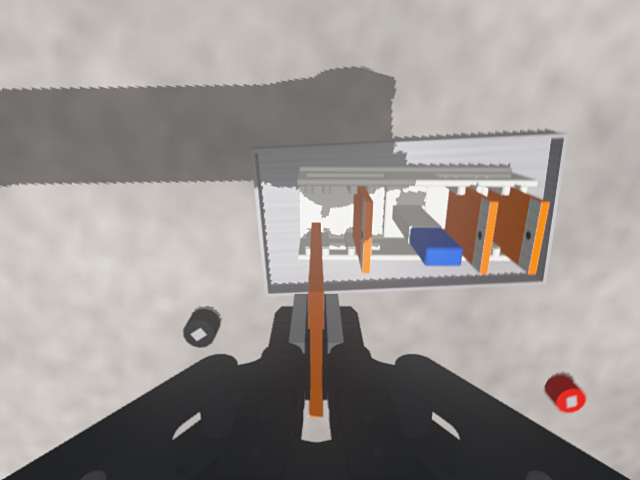

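The coupon hangs over the empty slot: its lower edge is at (316,225) with the slot's rails around (320,180)–(320,255). The neighbour at (363,230) and the post at (435,245) are clear. A small correction, then down.

Call:
arm_command([
  [[0,0,-0.4,1.1,-0.8,0,1],[0,0,0,0,0,-20,1],[0,0,0,0,0,-20,1],[0,0,0,0,0,-20,1],[0,0,0,0,0,-15,1],[0,0,0,0,0,-6,1],[0,0,0,0,0,-3,1],[0,0,0,0,0,0,1],[0,0,0,0,0,0,1],[0,0,0,0,0,0,1]],
])

```text
t: 10.85
eef_pos: [0.4625, 0.1422, 0.1097]
orientation: [0.621, 0.784, 0.0, 0.0]
ft_force: [-0.5, 0.9, -0.2]
opening: 0.052
grasp_force: 59.2
```

```bash
python3 m.py w5 .119,.13 .086,.095 .046,.056
```

```text
tcp [0.4625 0.1422 0.1097] yaw_y 13.203734588445554 tilt z [ 7.e-04  5.e-04 -1.e+00] open 0.05187553151065913 [-0.52036694  0.90804396 -0.24468475] 59.20699417591095 q7 -0.01461579800383647
0.119 [308 267  15  13 176] (array([456.5, 166.3]), array([5.1, 1.5]), 15.9) 0.1246
0.119 [272 300  36  27 485] (array([451.5, 148.5]), array([13.3,  4. ]), 42.9) 0.1248
0.119 [324 300  36  27 486] (array([469.3, 152.8]), array([ 3.9, 13.5]), 74.7) 0.1247
0.119 [ 472  307   66   36 2049] (array([531.7, 160.8]), array([22.4, 12.9]), 15.0) 0.1242
0.086 [ 609  233   31  104 1716] (array([602.9, 177.6]), array([ 8.1, 51. ]), 15.9) 0.0899
0.086 [ 376  235   19  104 1389] (array([493.5, 150.7]), array([ 5.9, 51.2]), 13.5) 0.0907
0.086 [ 540  234   39  104 1927] (array([571.1, 169.7]), array([ 7.4, 51.1]), 13.1) 0.0902
0.086 [445 273  57  30 528] (array([529.3, 164.1]), array([23.6, 10. ]), 39.8) 0.0907
0.046 [ 286  198  333  111 6631] (array([532.9, 160.9]), array([177.,  64.]), 13.6) 0.051
0.046 [423 244  47  28 363] (array([528.9, 164.2]), array([25.2, 11. ]), 41.8) 0.051
0.046 [391 297  64  12 657] (array([528.8, 129.6]), array([36.8,  5.5]), 13.1) 0.0503
```

View pics/w5.png

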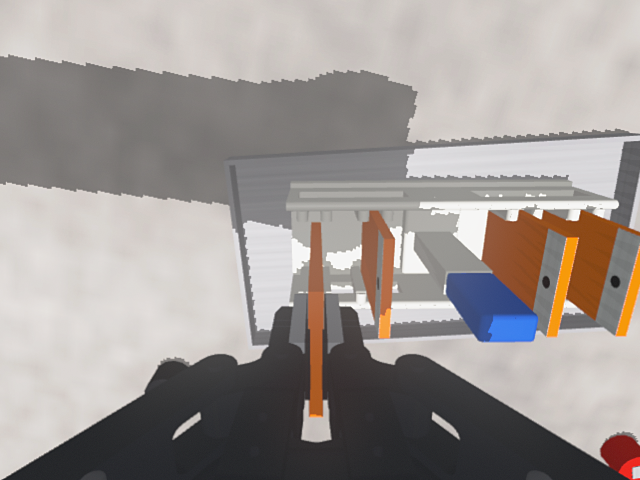

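The coupon's lower edge (316,222) is just above the slot notches. The tool is about 1 mm off, so I correct that and insert gently.

Call:
arm_command([
  [[0,0,0.3,-0.8,1.2,0,1],[0,0,0,0,0,0,1],[0,0,0,0,0,-3,1],[0,0,0,0,0,-3,1],[0,0,0,0,0,-3,1],[0,0,0,0,0,-3,1],[0,0,0,0,0,-3,1],[0,0,0,0,0,0,1],[0,0,0,0,0,0,1],[0,0,0,0,0,0,1]],
])

```text
t: 12.15
eef_pos: [0.4615, 0.1432, 0.0944]
orientation: [0.619, 0.785, 0.0, 0.0]
ft_force: [0.3, 0.0, 0.1]
opening: 0.05
grasp_force: 59.2
```

Call:
arm_command([
  [[0,0,0,0,0,-4,1],[0,0,0,0,0,-5,1],[0,0,0,0,0,-5,1],[0,0,0,0,0,-5,1],[0,0,0,0,0,-5,1],[0,0,0,0,0,-4,1],[0,0,0,0,0,-2,1],[0,0,0,0,0,-1,1],[0,0,0,0,0,0,1],[0,0,0,0,0,0,1]],
])

```text
t: 13.4
eef_pos: [0.4616, 0.1432, 0.0634]
orientation: [0.619, 0.785, 0.0, 0.0]
ft_force: [0.2, -0.2, -1.0]
opening: 0.047
grasp_force: 59.2
```

Call:
arm_command([
  [[0,0,0,0,0,-0.5,1],[0,0,0,0,0,-0.5,1],[0,0,0,0,0,-0.5,1],[0,0,0,0,0,-0.5,1],[0,0,0,0,0,-0.2,1],[0,0,0,0,0,0,1],[0,0,0,0,0,0,1],[0,0,0,0,0,0,1],[0,0,0,0,0,0,1],[0,0,0,0,0,0,1]],
])

```text
t: 14.65
eef_pos: [0.4615, 0.1432, 0.0615]
orientation: [0.619, 0.785, 0.0, -0.0]
ft_force: [-1.3, -1.3, 5.6]
opening: 0.05
grasp_force: 60.1
```

Floor contact: +5.6 N at the expected height. I release with a small opening.

Call:
arm_command([
  [[0,0,0,0,0,0,0.94],[0,0,0,0,0,0,0.92],[0,0,0,0,0,0,0.9],[0,0,0,0,0,0,0.88],[0,0,0,0,0,0,0.87],[0,0,0,0,0,0,0.86],[0,0,0,0,0,0,0.86],[0,0,0,0,0,0,0.86],[0,0,0,0,0,0,0.86],[0,0,0,0,0,0,0.86]],
])

```text
t: 15.9
eef_pos: [0.4614, 0.1431, 0.0611]
orientation: [0.619, 0.785, -0.0, -0.0]
ft_force: [-0.2, -0.1, -0.9]
opening: 0.141
grasp_force: 0.0
```

```bash
python3 m.py w6 .119,.13 .084,.097 .046,.056
```

```text
tcp [0.4614 0.1431 0.0611] yaw_y 13.493182307200078 tilt z [-0. -0. -1.] open 0.14072911448607098 [-0.23065562 -0.14945061 -0.90775054] 0.0 q7 0.04117344115772958
0.119 [345 381  56  55 810] (array([472.1, 156.3]), array([12.2, 16. ]), 13.5) 0.1262
0.119 [ 100  382  107   51 2461] (array([420.2, 143.4]), array([22.3,  6.7]), 14.0) 0.1248
0.119 [231 383  56  53 791] (array([445.6, 149.8]), array([12.2, 15.6]), 13.8) 0.1262
0.119 [ 425  382  106   51 2468] (array([497.7, 161.8]), array([22. ,  7.2]), 13.0) 0.1248
0.119 [ 544  400   96   53 3928] (array([531.8, 160.6]), array([22.9, 14.1]), 13.4) 0.1238
0.119 [ 162  440   49   40 1365] (array([428.7, 126.5]), array([ 7.5, 13.4]), 81.0) 0.1235
0.119 [ 420  440   51   40 1414] (array([498.4, 142.6]), array([13.8,  6.6]), 18.5) 0.1235
0.084 [ 400  281   28   84 1645] (array([491.1, 160. ]), array([ 5.9, 32.6]), 13.5) 0.0899
0.084 [ 308  282   17  136 2113] (array([461.4, 142.7]), array([ 5.4, 51.7]), 13.4) 0.0908
0.084 [ 613  301   27  112 1580] (array([569.5, 166.4]), array([ 6.1, 41.2]), 20.6) 0.0879
0.084 [256 318  44  73 796] (array([453.4, 143.4]), array([13.9, 22.8]), 51.4) 0.0901
0.084 [332 318  44  73 789] (array([473.6, 146.3]), array([13.7, 23.6]), 13.6) 0.0902
0.084 [ 490  332   85   49 1802] (array([529.1, 164.1]), array([23.7, 11. ]), 41.0) 0.0912
0.046 [ 280  228  360  129 8515] (array([520.6, 160.2]), array([153.1,  59.9]), 13.8) 0.0508
0.046 [452 284  65  35 753] (array([528.9, 164.2]), array([25.2, 11.8]), 42.5) 0.0511
0.046 [300 337   9  26 187] (array([462.2, 116.7]), array([ 3.7, 10.7]), 13.1) 0.0508
0.046 [324 338   8  25 176] (array([472.6, 119.2]), array([ 3.2, 10.9]), 15.0) 0.0508
0.046 [422 348  70  15 725] (array([531.2, 130.5]), array([32. ,  5.4]), 13.0) 0.0498
```

View pics/w6.png

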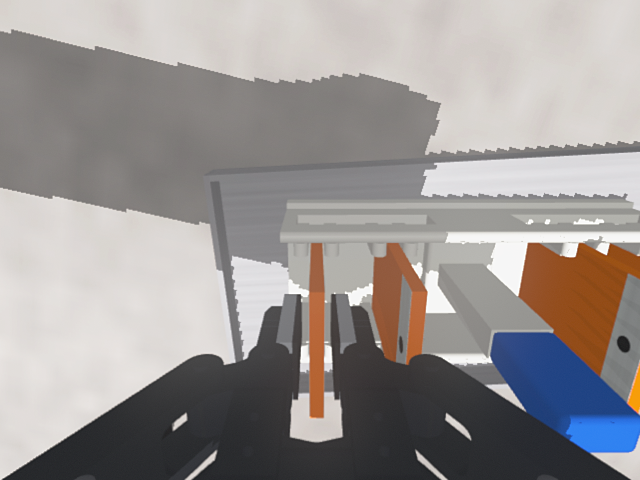

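The coupon stands free between the opened pads at (316,330). Its top is at 90.8 mm, level with the others, at (461.4,142.7), which is fully home. Next: straight up, a quarter turn, and over to the post.

Call:
arm_command([
  [[0,0,0,0,0,4,0.86],[0,0,0,0,0,8,0.86],[0,0,0,0,0,15,0.86],[0,0,0,0,0,20,0.86],[0,0,0,0,0,25,0.86],[0,0,0,0,0,25,0.86],[0,0,0,0,0,25,0.86],[0,0,0,0,0,25,0.86],[0,0,0,0,0,20,0.86],[0,0,0,0,0,10,0.7]],
])

```text
t: 17.2
eef_pos: [0.4622, 0.1433, 0.2403]
orientation: [0.619, 0.785, 0.002, 0.0]
ft_force: [0.7, 0.2, 0.6]
opening: 0.297
grasp_force: 0.0
```

Call:
arm_command([
  [[0,0,10,8,2,0,0.5],[0,0,10,8,2,0,0.5],[0,0,10,8,2,0,0.5],[0,0,10,8,2,0,0.5],[0,0,10,8,2,0,0.5],[0,0,10,8,2,0,0.5],[0,0,10,8,2,0,0.5],[0,0,10,8,2,0,0.5],[0,0,10,7,1.5,0,0.5],[0,0,0,0,0,0,0.5]],
])

```text
t: 18.45
eef_pos: [0.5324, 0.1605, 0.238]
orientation: [-0.116, 0.993, -0.0, -0.0]
ft_force: [-0.6, 0.4, 0.3]
opening: 0.499
grasp_force: 0.0
```

```bash
python3 m.py w7 .119,.13 .084,.097 .046,.056
```

```text
tcp [0.5324 0.1605 0.238 ] yaw_y 103.36243547059567 tilt z [-4.e-04 -5.e-04 -1.e+00] open 0.4987817070427986 [-0.62004662  0.369442    0.26167354] 0.0 q7 1.5154038756653507
0.119 [307 213  17  33 531] (array([532.3, 160. ]), array([21.9, 11.2]), 13.7) 0.1249
0.084 [280 115  70   8 544] (array([461.5, 142.8]), array([ 4.8, 49.3]), 13.5) 0.0908
0.084 [282 161  68   9 595] (array([493.6, 151. ]), array([ 5.6, 49.4]), 13.5) 0.0906
0.084 [285 260  62  10 610] (array([571.4, 169.8]), array([ 6.5, 49.7]), 13.4) 0.0901
0.084 [286 296  60  10 567] (array([603.1, 177.4]), array([ 6.2, 49.5]), 13.6) 0.0898
0.046 [ 275   98   80  200 3311] (array([532.7, 160.3]), array([175.7,  64. ]), 13.7) 0.0512
0.046 [593 323  38  32 885] (array([595.9, 474.4]), array([31.9, 31.1]), 40.6) 0.0522
```

View pics/w7.png

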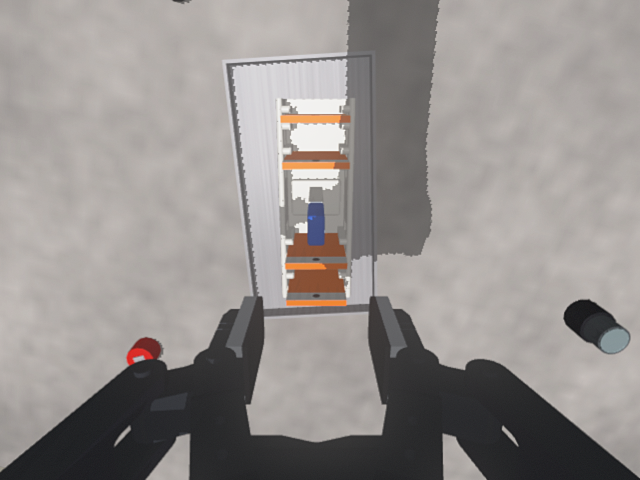

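All four coupons stand in the rack (rows 118, 163, 262 and 300). The post at (316,225) is centred between the fingers. Down and grip.

Call:
arm_command([
  [[0,0,0.2,0,0,-15,0.5],[0,0,0,0,0,-25,0.5],[0,0,0,0,0,-25,0.5],[0,0,0,0,0,-25,0.5],[0,0,0,0,0,-20,0.5],[0,0,0,0,0,-15,0.5],[0,0,0,0,0,-12,0.5],[0,0,0,0,0,-6,0.5],[0,0,0,0,0,-3,0.5],[0,0,0,0,0,0,0.5]],
])

```text
t: 19.75
eef_pos: [0.5327, 0.1608, 0.0924]
orientation: [-0.119, 0.993, 0.0, 0.0]
ft_force: [0.0, 0.9, 0.2]
opening: 0.499
grasp_force: 0.0
```

Call:
arm_command([
  [[0,0,0,0,0,0,0.6],[0,0,0,0,0,0,0.7],[0,0,0,0,0,0,0.76],[0,0,0,0,0,0,0.8],[0,0,0,0,0,0,0.83],[0,0,0,0,0,0,0.86],[0,0,0,0,0,0,0.9],[0,0,0,0,0,0,1],[0,0,0,0,0,0,1],[0,0,0,0,0,0,1]],
])

```text
t: 21.0
eef_pos: [0.5325, 0.1603, 0.0922]
orientation: [-0.119, 0.993, -0.0, 0.0]
ft_force: [-0.7, -1.9, 0.6]
opening: 0.135
grasp_force: 59.1
```

Gripped at an opening of about 11.5 mm. Lift slowly.

Call:
arm_command([
  [[0,0,0,0,0,1,1],[0,0,0,0,0,2,1],[0,0,0,0,0,4,1],[0,0,0,0,0,6,1],[0,0,0,0,0,7,1],[0,0,0,0,0,7,1],[0,0,0,0,0,5,1],[0,0,0,0,0,3,1],[0,0,0,0,0,1,1],[0,0,0,0,0,0,1]],
])

```text
t: 22.25
eef_pos: [0.5322, 0.1606, 0.1279]
orientation: [-0.119, 0.993, -0.0, -0.0]
ft_force: [0.8, -1.2, -4.4]
opening: 0.132
grasp_force: 58.4
```

Call:
arm_command([
  [[0,0,0,0,0,2,1],[0,0,0,0,0,5,1],[0,0,0,0,0,8,1],[0,0,0,0,0,9,1],[0,0,0,0,0,9,1],[0,0,0,0,0,9,1],[0,0,0,0,0,6,1],[0,0,0,0,0,3,1],[0,0,0,0,0,1,1],[0,0,0,0,0,0,1]],
])

```text
t: 23.5
eef_pos: [0.5322, 0.1606, 0.1798]
orientation: [-0.119, 0.993, -0.0, -0.0]
ft_force: [0.7, 0.0, -4.0]
opening: 0.131
grasp_force: 58.4
```

```bash
python3 m.py w8 .160,.190 .120,.150; python3 - <<'E'
from h import *
p=cam('side'); cv2.imwrite('pics/s8.png',cv2.resize(p['pixels'][130:310,160:400],None,fx=3.3,fy=3.3))
E
```

```text
tcp [0.5322 0.1606 0.1798] yaw_y 103.69407065532863 tilt z [-5.e-04 -3.e-04 -1.e+00] open 0.13137289196974045 [ 0.66154294  0.01906675 -4.0144487 ] 58.38543176651001 q7 1.547762053051847
0.16 [ 245  122  141   17 2337] (array([461.4, 143.2]), array([ 5.5, 50.3]), 13.6) 0.1784
0.16 [ 250  202  132   25 3092] (array([493.3, 151.1]), array([ 6.1, 50.1]), 13.7) 0.175
0.16 [ 284  269   64   35 1144] (array([522.2, 158.2]), array([ 3.1, 24.3]), 14.1) 0.1784
0.16 [299 387  34  10 298] (array([571.4, 170.2]), array([ 6.2, 14.8]), 14.4) 0.1789
0.16 [ 291  414   50   29 1198] (array([600.6, 177.3]), array([ 3.2, 24.5]), 13.1) 0.1683
0.12 [ 244   90  144   33 1530] (array([453.3, 141.4]), array([13.7, 64.1]), 13.7) 0.1368
0.12 [ 247  138  138   74 3629] (array([483.5, 148.7]), array([34.6, 64.2]), 13.6) 0.137
0.12 [ 252  227   17  113 1316] (array([545.8, 133.7]), array([64.2,  5.3]), 13.7) 0.1363
0.12 [ 363  227   17  113 1305] (array([532. , 190.8]), array([64.5,  5.3]), 13.7) 0.1363
0.12 [303 241  26  22 479] (array([521.5, 158. ]), array([ 1.2, 12. ]), 13.4) 0.136
0.12 [293 397  46   6 195] (array([600.9, 177.4]), array([ 2.6, 24.5]), 16.3) 0.1482
```

View pics/s8.png

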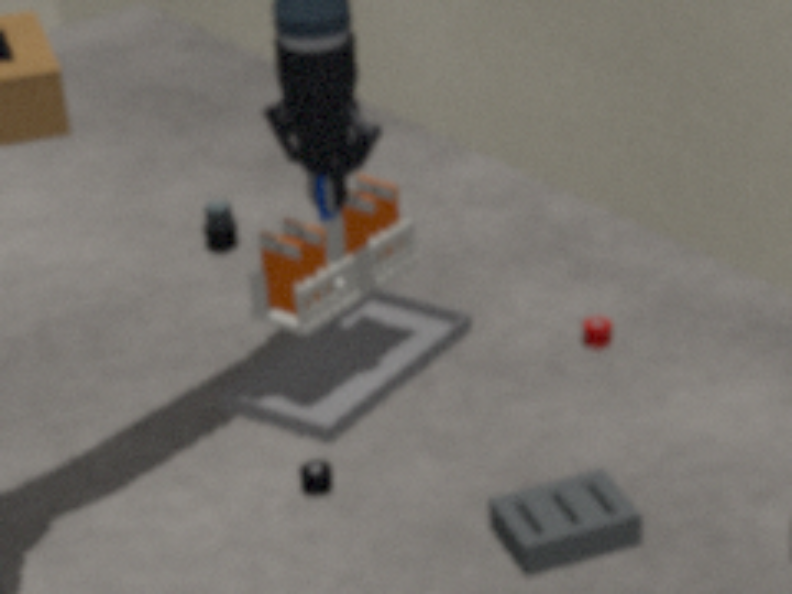

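The side view shows the rack (340,260) hanging level above the tray (355,365), about 87 mm up, with all four coupons in it. The bystanders are undisturbed. I let it settle, then hand in.

Call:
arm_command([
  [[0,0,0,0,0,0,1],[0,0,0,0,0,0,1],[0,0,0,0,0,0,1],[0,0,0,0,0,0,1],[0,0,0,0,0,0,1],[0,0,0,0,0,0,1],[0,0,0,0,0,0,1],[0,0,0,0,0,0,1],[0,0,0,0,0,0,1],[0,0,0,0,0,0,1]],
])

```text
t: 24.85
eef_pos: [0.5324, 0.1607, 0.18]
orientation: [-0.119, 0.993, -0.0, -0.0]
ft_force: [-0.2, -0.4, -4.8]
opening: 0.131
grasp_force: 58.4
```

```bash
python3 -c "
from station import manip
print(manip.sign_off())"
```

```text
the job is handed in; nothing more can be done
None
```

The last coupon is home in the empty slot and let go; the arm is holding the full rack level and still about 87 mm above the tray, and I have handed the job in (no verdict came back).

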